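# Turn the painted disc once round, then hold the click brake

## Task

Take the crank knob of the painting turntable and turn it once all the way round, anticlockwise as seen from above, until the knob is back where it started, with the brake lever still fully off. Then pull the brake lever on by exactly four clicks from its rest, never as far as a fifth, and finish while still holding it there: it springs back if let go. Do not touch the wet painted disc, and leave the jar, the cup and the brush where they are.

Things in the scene. Friction and masses are not known exactly. Their poses are not given: they have to be found in the camera images.
- wheel_axis (a point): The turntable: a round aluminium wheel, 256 mm across, on a fixed dark steel stand, with a purple wet-painted disc (172 mm across, 3 mm thick) lying centred on it. This point is on the vertical axis at the wheel's upper face, 60 mm above the table. The turntable is fixed to the table; its place and yaw vary.
- wheel (a joint): Turn of the wheel in rad, 0 at the start, growing anticlockwise seen from above; one full turn is 6.28. Light friction, stays where it is left.
- knob (a point): The crank knob: an upright light-wood sleeve, 23 mm across and 50 mm tall, that spins freely on its own vertical pin near the wheel's rim, 106 mm from the wheel's axis. This point is on the knob's centre line, 38 mm above the wheel's upper face, at the height to grip. Its bottom is 12 mm and its top 62 mm above that face. At the start it may be in any direction from the axis.
- disc: The wet purple disc on the wheel, 172 mm across; origin at the centre of its underside, which lies on the wheel's upper face. Not to be touched.
- brake_pivot (a point): Vertical pivot of the brake lever, on the outrigger of the stand, 170 mm from the wheel's axis on the right-hand side (-y when the stand's yaw is 0), 50 mm above the table. At rest the lever leans 0.30 rad (away from the robot) from the line from the wheel's axis outward through the pivot; at 2 clicks it lies along that line. Under it, 37 mm up, an aluminium quadrant has eight brass pips: rest, then clicks 1 to 7.
- brake_grip (a point): The brake lever's handle: an upright steel pin, 17 mm across, at the end of a flat steel lever, 100 mm from the pivot. This point is on the pin's centre line 90 mm above the table; the pin stands from the lever's upper face (52 mm) up to 115 mm above the table.
- lever (a joint): Turn of the brake lever about its pivot in rad: 0 at rest (fully off, against its stop), growing clockwise seen from above, the handle coming roughly towards the robot. A click every 0.15 rad (15 mm of handle travel), felt as a rise and then a drop of resistance; the nth lies at n x 0.15, so four clicks are 0.60. A spring, 4.5 N at the handle at rest, 7 N at four clicks, drives it back; clicks add or take 1.8 to 2.7 N.
- jar_mid (a point): Bystander: paint jar, 60 mm across, 70 mm tall; this point is on its axis half-way up.
- cup_mid (a point): Bystander: white cup, 72 mm across, 85 mm tall; this point is on its axis half-way up.
- brush_mid (a point): Bystander: paint brush lying on the table, 200 mm long; this point is in its middle.

How it is judged (in metres and radians):
On the way, in this order (a step that is already met when the one before it is completed fails the run):
1. the wheel has been turned one full turn anticlockwise, the brake lever still off (value of joint wheel between 5.93 and 6.63 rad and value of joint lever below 0.07 rad), for 0.2 s.
2. the brake lever is pulled to its fourth click by the fingers (value of joint lever between 0.5325 and 0.6675 rad and value of joint wheel between 5.93 and 6.63 rad and contact force between the fingers and lever above 0.5 N), for 0.3 s.
At the end, for the whole second after the job is handed in: The fingers hold the brake lever still at its fourth click (0.53 to 0.67 rad), and the wheel rests one full turn anticlockwise from its start (within 0.35 rad); jar, cup and brush are within 30 mm of their starts (all of step 2 and velocity of joint lever between -0.1 and 0.1 rad/s and angular speed of disc below 0.1 rad/s and distance of each of jar_mid, cup_mid, brush_mid from where it was at the start of the episode below 0.03 m); the arm keeps its last pose, push and grip.
It fails at once if the brake lever is pulled to a fifth click (value of joint lever above 0.7125 rad).
It fails at once if the wheel is turned well past a full turn (value of joint wheel above 7.1 rad).
It fails at once if the wet disc is touched (contact force between anything else and disc above 1 N).
It fails at once if the jar, cup or brush is pushed away (distance of any of jar_mid, cup_mid, brush_mid from where it was at the start of the episode above 0.03 m).
It fails at once if the brake is pulled on before the wheel has been turned (value of joint wheel below 5.5 rad and value of joint lever above 0.15 rad).
It also fails if it takes over 72 s, if anything falls off the work surface, if the arm or the gripper's body presses on something with over 40 N, if the wrist force passes 120 N, or if a joint passes its speed limit or range.

## Robot

A 6-joint arm with a two-finger parallel gripper is mounted at the origin on the work surface. World frame = base frame: x ahead of the robot, y to its left, z up, the work surface at z = 0. Lengths are in mm, angles in rad, forces in N, time in s.
With the tool pointing down it reaches from about 300 to 750 mm from the base axis. Payload 8.5 kg.
Tool frame: the origin (TCP) lies on the front face of the gripper's body, between the roots of the fingers; the fingertips stand 64 mm ahead of it and the grasp point (between the pads) lies grip_depth ahead of it (grip_depth is the distance from the TCP to the grasp point, in mm); z points along the fingers, y is the direction in which the jaws open and shut (so a half turn about z gives the same grasp; the last joint's range is limited). The gripper opens to 88 mm and grips with 3 to 60 N. Pads are 18 mm wide; open, the fingers measure 123 mm over their backs; the gripper's body (75 mm by 187 mm) begins 45 mm behind the grasp point.
Start: joints at [-0.215, 0.381, 1.297, -0, 1.464, -0.215], TCP at [549.983, 0.001, 302.748] pointing down, gripper open.
Joint ranges: [-3.11, 3.11], [-0.89, 2.33], [0.22, 2.48], [-1.42, 4.56], [0.17, 2.85], [-2.88, 2.88]. Speed limits (rad/s): [2.39, 2.39, 3.14, 3.14, 3.14, 3.14].

## Interface

Orientations are given as a unit quaternion [x, y, z, w].
In Python, from station import * gives the robot as it stands. The module is installed in compiled form; this text tells all that it offers.
- The arm moves only by the tool move_arm, never from a script. Its argument "deltas" is a list of rows, each a list of 7 numbers: the shift along the tool's x, y, z in units of 30 mm (1.0 is 30 mm), then the turn, a rotation vector about the tool's x, y, z in units of 6 degrees (1.0 is 6 degrees), then the opening, from 0 (shut) to 1 (fully open). A call has 1 to 20 rows; each row shifts and turns the commanded pose from where the row before left it, along the tool's axes as they then stand; what a row does not reach is not made up. A row lasts 1/10 s, in which the tool goes at most 50 mm and 8.59 degrees, less where a joint would pass 70% of its speed; a pose out of reach is approached as far as the arm can. A call is refused whole if a number of a shift passes 1 or a number of a turn 1, either way. A call with a gripper value outside its range is refused whole. The fingers move at their own pace and stop on an object; the grip force is fixed at half the most. Time passes only in rows, so rows that do not move let the fingers close. It gives the time, the measured TCP pose, the force and the opening at its end, in the units of the state.
- read_state(): the state, without advancing time (a new reading comes with each control period).
- read_camera(name): name is "scene" or "side" or "wrist"; returns a dict with "img" (420x560x3 uint8, red, green, blue), "range_z" (420x560 float32, mm along the optical axis (not along the pixel's ray), 0 where there is no reading), "fx", "fy", "cx", "cy" (pixels), "origin" and "orientation" of the camera in the world; the wrist camera has in their place "hand_eye" (4x4, takes a point from camera to tool coordinates, whose origin is the TCP and whose axes are the flange's). Camera axes: x right, y up, looking along -z (the intrinsics and any distortion apply to the point x, -y, -z); pixel columns grow to the right and rows downward; lengths in mm; the calibration is good to about 2 mm. A picture is of the moment at which its call begins: read the wrist's pose just before it.
- sign_off(): hands the job in, once; it reports no verdict.
Trained networks look in the newest picture that a camera, given by its name, has taken for a name from the list of things; names that differ only in an ending like _2 or _b are one class to them, and where a whole thing is asked for, a point or a joint stands for the part that bears it (a point fixed in the world has none). Each returns a list of dicts, best first, with "confidence" (0 to 1); they miss things now and then, are a little off and sometimes report something else, mostly with a low value. They report only what shows in the picture. A call takes as long as a camera call.
- search_frame(camera, name): "extent" ([left, top, right, bottom] in pixels, round what is visible of it).
The state is a dict: "time": time; "qpos": joint angles; "dq": joint speeds; "joint_torque": joint torques, N m; "tool_pos": TCP position; "ee_rot": TCP orientation; "wrist_force": force on the tool from outside, world axes, zero at the start; "wrist_torque": the same for the moment, N m; "finger_gap": opening from 0.0 (shut) to 1.0 (fully open).
Only numpy, scipy, OpenCV 4.12 (cv2) and the standard library are available. Lean on these libraries where they do the work, as an engineer would, in place of code of your own. Each camera call takes 0.05 s, during which the arm holds its last target.

## Working session

There is one attempt and no reset: what is moved stays moved. The work goes in short steps, Python scripts to look and compute and a tool call to move; the robot and the scene stay as the last step left them, time stands still between calls to the robot, and variables do not carry over. Pictures are saved under pics/ and viewed, and the job is handed in when it is done.

Besides the shell and the picture viewer there is one more tool, called after "Call:" as name([rows], argument=value, ...), one row to a line, values as JSON. move_arm: Moves the arm, as the interface text tells. Its arguments: {"type":"object","properties":{"deltas":{"type":"array"}},"required":["deltas"]}

```bash
mkdir -p pics
cat > h.py <<'E'
from station import *
import numpy as np, cv2
from scipy.spatial.transform import Rotation as R
def cam(n):
    s=read_state(); c=read_camera(n)
    if 'hand_eye' in c:
        H=np.array(c['hand_eye']); T=np.eye(4); T[:3,:3]=R.from_quat(s['ee_rot']).as_matrix(); T[:3,3]=s['tool_pos']
        c['T']=T@H
    else:
        T=np.eye(4); T[:3,:3]=R.from_quat(c['orientation']).as_matrix(); T[:3,3]=c['origin']; c['T']=T
    return c
def pts(c):
    z=c['range_z']; v,u=np.mgrid[:z.shape[0],:z.shape[1]]
    X=(u-c['cx'])/c['fx']*z; Y=(v-c['cy'])/c['fy']*z
    P=np.stack([X,-Y,-z],-1)@c['T'][:3,:3].T+c['T'][:3,3]
    P[z<=0]=np.nan
    return P
def save(c,n): cv2.imwrite('pics/'+n+'.png',c['img'][:,:,::-1])
E
python3 - <<'E'
from h import *
for n in ['scene','side','wrist']:
    c=cam(n); save(c,n+'0'); P=pts(c)
    print(n,c.keys(),np.round(c['T'],2).tolist())
    for k in ['wheel','knob','disc','brake_pivot','brake_grip','lever','jar_mid','cup_mid','brush_mid']:
        try:
            for d in search_frame(n,k)[:2]:
                e=d['extent'];u=int((e[0]+e[2])/2);v=int((e[1]+e[3])/2)
                print(k,np.round(d['confidence'],2),np.round(e),np.round(P[v,u]))
        except Exception as ex: print(k,ex)
print(read_state())
E
```

```text
scene dict_keys(['img', 'range_z', 'fx', 'fy', 'cx', 'cy', 'origin', 'orientation', 'T']) [[-0.5, -0.71, 0.5, 1267.33], [0.87, -0.41, 0.29, 414.72], [-0.0, 0.57, 0.82, 1265.1], [0.0, 0.0, 0.0, 1.0]]
wheel 0.77 [274. 195. 359. 265.] [566. 130.  62.]
disc 0.64 [290. 204. 348. 253.] [557. 132.  62.]
disc 0.47 [244. 168. 292. 201.] [607.  -6. 245.]
brake_pivot 0.55 [247. 167. 290. 211.] [484. -85.  33.]
brake_grip 0.66 [275. 196. 356. 266.] [574. 130.  68.]
lever 0.73 [247. 171. 292. 201.] [609.  -2. 245.]
jar_mid 0.83 [181. 139. 201. 170.] [ 505. -372.   57.]
cup_mid 0.56 [418. 226. 444. 261.] [405. 442.  13.]
brush_mid 0.94 [380. 273. 422. 337.] [642. 435.  16.]
brush_mid 0.24 [248. 167. 290. 197.] [610.  -1. 259.]
side dict_keys(['img', 'range_z', 'fx', 'fy', 'cx', 'cy', 'origin', 'orientation', 'T']) [[-1.0, 0.06, -0.07, 491.27], [-0.09, -0.61, 0.79, 841.33], [0.0, 0.79, 0.61, 729.09], [0.0, 0.0, 0.0, 1.0]]
wheel 0.63 [225. 205. 335. 286.] [551. 140.  62.]
knob 0.9 [227. 206. 333. 283.] [549. 137.  63.]
knob 0.39 [316. 339. 354. 398.] [421. 410.   5.]
disc 0.55 [243. 217. 315. 264.] 
[... 876 characters left out ...]
  52.]
{'time': 1.5, 'qpos': array([-2.15315740e-01,  3.80613859e-01,  1.29743554e+00, -3.66704567e-06,
        1.46361287e+00, -2.15294763e-01]), 'dq': array([ 0.00014284,  0.0004898 ,  0.00033618, -0.00051064, -0.00069657,
        0.00060013]), 'joint_torque': array([-1.69783825e-04, -4.37793553e+01, -2.24729168e+01,  7.13853305e-02,
        3.13669152e-02, -1.23271403e-05]), 'tool_pos': array([ 5.49971189e+02, -5.38564294e-03,  3.02728950e+02]), 'ee_rot': array([ 7.07114058e-01,  7.07099503e-01, -2.03216924e-05, -2.83204536e-05]), 'wrist_force': array([ 0.3777958 , -0.44404283, -0.28849025]), 'wrist_torque': array([-0.03910155,  0.0089325 ,  0.00522269]), 'finger_gap': 0.9993460177279788}
```

View pictures.

Run:
```python
import cv2
a=cv2.imread('pics/side0.png')[100:310,150:400]; b=cv2.imread('pics/scene0.png')[120:300,170:460]
cv2.imwrite('pics/sideC.png',cv2.resize(a,None,fx=2.8,fy=2.8,interpolation=cv2.INTER_CUBIC))
cv2.imwrite('pics/sceneC.png',cv2.resize(b,None,fx=2.7,fy=2.7,interpolation=cv2.INTER_CUBIC))
```

```text
(no output)
```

View pics/sideC.png

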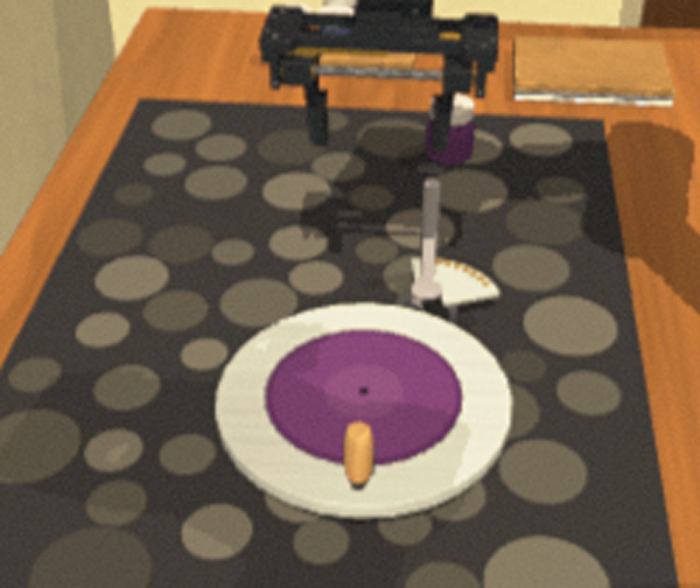

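View pics/sceneC.png

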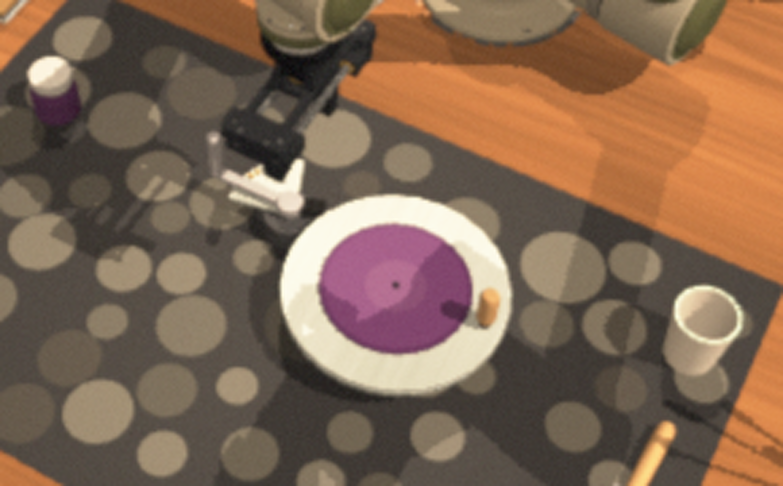

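View pics/wrist0.png

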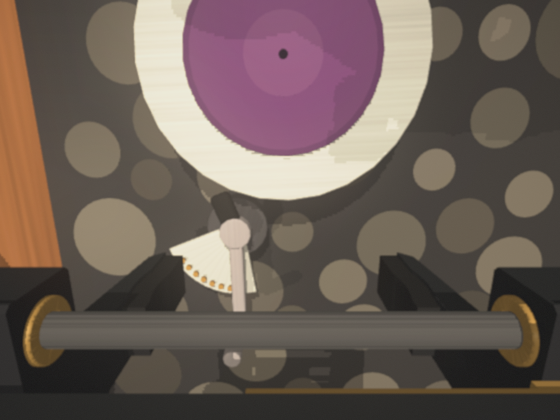

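```bash
cat > m.py <<'E'
from h import *
import sys
def ray(c,u,v,z):
    d=c['T'][:3,:3]@np.array([(u-c['cx'])/c['fx'],-(v-c['cy'])/c['fy'],-1.]);o=c['T'][:3,3]
    return o+d*(z-o[2])/d[2]
def circ(A):
    A=A-0; M=np.c_[2*A,np.ones(len(A))]; s=np.linalg.lstsq(M,(A**2).sum(1),rcond=None)[0]
    return s[:2],np.sqrt(s[2]+s[:2]@s[:2])
def purple(c):
    hsv=cv2.cvtColor(c['img'],cv2.COLOR_RGB2HSV); m=cv2.inRange(hsv,(135,70,40),(170,255,255))
    n,l,st,ce=cv2.connectedComponentsWithStats(m); i=1+np.argmax(st[1:,4]); return (l==i).astype(np.uint8)
if __name__=='__main__':
    for n in ['scene','side','wrist']:
        c=cam(n); m=purple(c)
        cn=max(cv2.findContours(m,cv2.RETR_EXTERNAL,cv2.CHAIN_APPROX_NONE)[0],key=cv2.contourArea)[:,0]
        cn=cv2.convexHull(cn)[:,0] if n!='wrist' else cn[cn[:,1]>3]
        if n=='wrist': cn=cn[cn[:,1]>3]
        Q=np.array([ray(c,u,v,63)[:2] for u,v in cn]); ce,r=circ(Q); print(n,'disc circle',ce.round(1),r.round(1))
        P=pts(c); hsv=cv2.cvtColor(c['img'],cv2.COLOR_RGB2HSV)
        k=(P[...,2]>80)&(P[...,2]<124)&(np.hypot(P[...,0]-ce[0],P[...,1]-ce[1])<135)&(np.hypot(P[...,0]-ce[0],P[...,1]-ce[1])>70)
        if n!='wrist':
            print('knob',k.sum(),np.nanmedian(P[k],0).round(1), np.nanmin(P[k],0).round(), np.nanmax(P[k],0).round())
        if n=='wrist': 
            print('axis hole',ray(c,283,54,63).round(1),'pivot',ray(c,235,233,56).round(1),'gripbase/top',ray(c,232,358,115).round(1),ray(c,232,358,52))
E
python3 m.py
```

```text
scene disc circle [553.6 123.6] 83.2
knob 88 [553.4 229.3 112.6] [537. 217.  81.] [559. 239. 123.]
side disc circle [551.4 123. ] 83.7
knob 176 [546.7 234.8 109.2] [536. 218.  81.] [556. 239. 124.]
wrist disc circle [551.6 121.3] 84.1
axis hole [551.8 121.3  63. ] pivot [504.3 -40.8  56. ] gripbase/top [ 505.6 -140.1  115. ] [ 495.2435217  -188.54651931   52.        ]
```

Call:
move_arm([
  [1,0,0,0,0,0,1],
  [1,0,0,0,0,0,1],
  [1,0,0,0,0,0,1],
  [1,0,0,0,0,0,1],
  [1,0,0,0,0,0,1],
  [0,0,0,0,0,0,1],
  [0,0,0,0,0,0,1],
])

```text
time: 2.35
tool_pos: [549.9, 150.2, 302.6]
ee_rot: [0.707, 0.708, -0.0, 0.0]
wrist_force: [0.3, -0.2, 0.9]
finger_gap: 1.001
```

Run:
```python
from m import *
c=cam('wrist'); save(c,'wrist1'); P=pts(c)
m=purple(c);cn=max(cv2.findContours(m,cv2.RETR_EXTERNAL,cv2.CHAIN_APPROX_NONE)[0],key=cv2.contourArea)[:,0]
Q=np.array([ray(c,u,v,63)[:2] for u,v in cn]);print(circ(Q), read_state()['tool_pos'])
k=(P[...,2]>105)&(P[...,2]<130)&(np.hypot(P[...,0]-547,P[...,1]-228)<25)
print(k.sum(),np.nanmedian(P[k],0),np.nanmin(P[k],0),np.nanmax(P[k],0))
v,u=np.nonzero(k);print(u.min(),u.max(),v.min(),v.max())
```

```text
(array([551.59100432, 121.08126898]), np.float64(83.72819778289055)) [550.01667294 149.57929551 302.68410906]
742 [546.2979296  227.20791717 121.93914375] [534.95107278 216.73431692 112.04690619] [557.31848458 238.77917377 124.98260632]
261 291 90 121
```

View pics/wrist1.png

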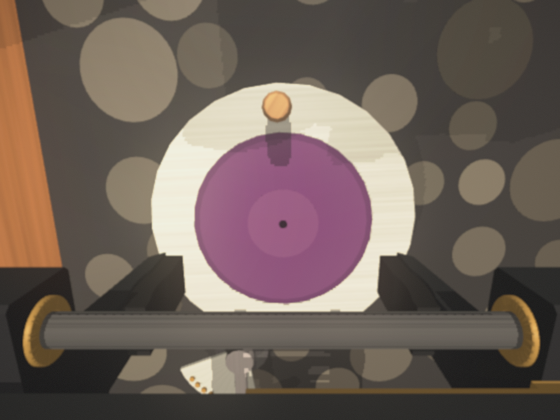

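Call:
move_arm([
  [0.9,-0.06,0,0,0,0,1],
  [0.9,-0.07,0,0,0,0,1],
  [0.79,0,0,0,0,0,1],
  [0,0,0.9,0,0,0,1],
  [0,0,0.9,0,0,0,1],
  [0,0,0.9,0,0,0,0.8],
  [0,0,0.9,0,0,0,0.8],
  [0,0,0.9,0,0,0,0.8],
  [0,0,0.78,0,0,0,0.8],
  [0,0,0,0,0,0,0.8],
])

```text
time: 3.4
tool_pos: [545.4, 226.3, 141.7]
ee_rot: [0.708, 0.707, -0.002, -0.002]
wrist_force: [-0.0, -0.4, -0.3]
finger_gap: 0.797
```

Call:
move_arm([
  [0,0,0,0,0,0,0],
  [0,0,0,0,0,0,0],
  [0,0,0,0,0,0,0],
  [0,0,0,0,0,0,0],
  [0,0,0,0,0,0,0],
  [0,0,0,0,0,0,0],
  [0,0,0,0,0,0,0],
  [0,0,0,0,0,0,0],
])

```text
time: 4.2
tool_pos: [546.1, 227.7, 144.5]
ee_rot: [0.707, 0.707, 0.0, 0.0]
wrist_force: [-0.5, -0.7, 2.3]
finger_gap: 0.25
```

Run:
```python
from m import *
s=read_state();print(s)
t0=np.deg2rad(92.9)
for j in range(36):
    a=t0+np.deg2rad(10*j);b=a+np.deg2rad(10)
    d=106*np.array([np.cos(b)-np.cos(a),np.sin(b)-np.sin(a)])/30
    print([round(d[1],3),round(d[0],3)],end=' ')
```

```text
{'time': 4.2, 'qpos': array([1.95172509e-01, 6.04552986e-01, 1.40177720e+00, 2.23106332e-05,
       1.13497513e+00, 1.95138770e-01]), 'dq': array([-0.00073128,  0.00117453,  0.00094777,  0.00052579, -0.00058779,
        0.00080764]), 'joint_torque': array([-5.93393133e-02, -4.97271323e+01, -1.78972328e+01,  6.43326854e-02,
       -8.89848126e-02,  3.87165865e-04]), 'tool_pos': array([546.13530632, 227.74280832, 144.54338151]), 'ee_rot': array([7.07098174e-01, 7.07115374e-01, 1.24988362e-04, 7.15577688e-05]), 'wrist_force': array([-0.45726013, -0.71830607,  2.25400024]), 'wrist_torque': array([-0.03127289,  0.00814062,  0.00126586]), 'finger_gap': 0.24998510118048448}
[np.float64(-0.085), np.float64(-0.61)] [np.float64(-0.189), np.float64(-0.586)] [np.float64(-0.288), np.float64(-0.544)] [np.float64(-0.378), np.float64(-0.486)] [np.float64(-0.457), np.float64(-0.413)] [np.float64(-0.522), np.float64(-0.327)] [np.float64(-0.571), np.float64(-0.232)] [np.float64(-0.602), np.float64(-0.129)] [np.float64(-0.615), np.float64(-0.023)] [np.float64(-0.61), np.float64(0.085)] [np.float64(-0.58
[... 311 characters left out ...]
t64(0.085), np.float64(0.61)] [np.float64(0.189), np.float64(0.586)] [np.float64(0.288), np.float64(0.544)] [np.float64(0.378), np.float64(0.486)] [np.float64(0.457), np.float64(0.413)] [np.float64(0.522), np.float64(0.327)] [np.float64(0.571), np.float64(0.232)] [np.float64(0.602), np.float64(0.129)] [np.float64(0.615), np.float64(0.023)] [np.float64(0.61), np.float64(-0.085)] [np.float64(0.586), np.float64(-0.189)] [np.float64(0.544), np.float64(-0.288)] [np.float64(0.486), np.float64(-0.378)] [np.float64(0.413), np.float64(-0.457)] [np.float64(0.327), np.float64(-0.522)] [np.float64(0.232), np.float64(-0.571)] [np.float64(0.129), np.float64(-0.602)] [np.float64(0.023), np.float64(-0.615)]
```

Call:
move_arm([
  [-0.085,-0.61,0,0,0,0,0],
  [-0.189,-0.586,0,0,0,0,0],
  [-0.288,-0.544,0,0,0,0,0],
  [-0.378,-0.486,0,0,0,0,0],
  [-0.457,-0.413,0,0,0,0,0],
  [-0.522,-0.327,0,0,0,0,0],
  [-0.571,-0.232,0,0,0,0,0],
  [-0.602,-0.129,0,0,0,0,0],
  [-0.615,-0.023,0,0,0,0,0],
  [0,0,0,0,0,0,0],
  [0,0,0,0,0,0,0],
])

```text
time: 5.3
tool_pos: [445.8, 116.5, 144.5]
ee_rot: [0.707, 0.707, 0.0, 0.0]
wrist_force: [-0.4, 0.5, 2.5]
finger_gap: 0.247
```

Run:
```python
from m import *
s=read_state();p=s['tool_pos'];print(p,s['wrist_force'],np.hypot(p[0]-551.6,p[1]-121.1),s['finger_gap'])
c=cam('side');save(c,'side1')
c=cam('wrist');save(c,'wrist2')
```

```text
[445.75597554 116.4762023  144.49105882] [-0.35161241  0.52675675  2.4522923 ] 105.94497165047449 0.24696264055968936
```

View pics/side1.png

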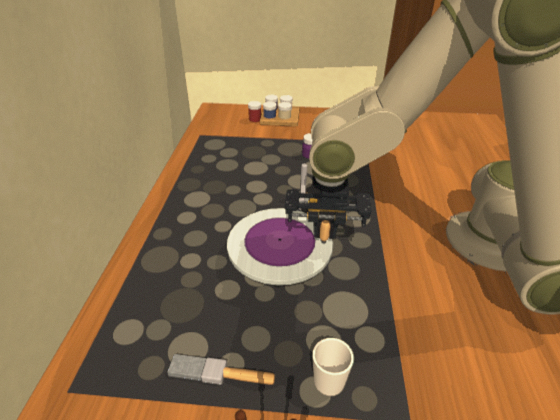

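The side view shows the knob still between the fingers at about (325,232), so the wheel has turned a quarter. I'll carry on.

Call:
move_arm([
  [-0.61,0.085,0,0,0,0,0],
  [-0.586,0.189,0,0,0,0,0],
  [-0.544,0.288,0,0,0,0,0],
  [-0.486,0.378,0,0,0,0,0],
  [-0.413,0.457,0,0,0,0,0],
  [-0.327,0.522,0,0,0,0,0],
  [-0.232,0.571,0,0,0,0,0],
  [-0.129,0.602,0,0,0,0,0],
  [-0.023,0.615,0,0,0,0,0],
  [0,0,0,0,0,0,0],
])

```text
time: 6.4
tool_pos: [559.2, 16.2, 144.5]
ee_rot: [0.707, 0.707, 0.001, 0.001]
wrist_force: [0.7, -0.9, 5.9]
finger_gap: 0.249
```

Call:
move_arm([
  [0.085,0.61,0,0,0,0,0],
  [0.189,0.586,0,0,0,0,0],
  [0.288,0.544,0,0,0,0,0],
  [0.378,0.486,0,0,0,0,0],
  [0.457,0.413,0,0,0,0,0],
  [0.522,0.327,0,0,0,0,0],
  [0.571,0.232,0,0,0,0,0],
  [0.602,0.129,0,0,0,0,0],
  [0.615,0.023,0,0,0,0,0],
  [0,0,0,0,0,0,0],
])

```text
time: 7.4
tool_pos: [657.3, 130.1, 144.5]
ee_rot: [0.706, 0.708, 0.001, 0.0]
wrist_force: [0.3, -0.1, 5.3]
finger_gap: 0.249
```

Call:
move_arm([
  [0.61,-0.085,0,0,0,0,0],
  [0.586,-0.189,0,0,0,0,0],
  [0.544,-0.288,0,0,0,0,0],
  [0.486,-0.378,0,0,0,0,0],
  [0.413,-0.457,0,0,0,0,0],
  [0.327,-0.522,0,0,0,0,0],
  [0.232,-0.571,0,0,0,0,0],
  [0.129,-0.602,0,0,0,0,0],
  [0.023,-0.615,0,0,0,0,0],
  [0,0,0,0,0,0,0],
  [0,0,0,0,0,0,0],
  [0,0,0,0,0,0,0],
  [0,0,0,0,0,0,0],
])

```text
time: 8.7
tool_pos: [546.2, 227.8, 144.5]
ee_rot: [0.707, 0.707, 0.0, 0.0]
wrist_force: [0.3, -2.5, 6.0]
finger_gap: 0.25
```

Call:
move_arm([
  [0,0,0,0,0,0,0.7],
  [0,0,0,0,0,0,0.7],
  [0,0,0,0,0,0,0.7],
  [0,0,0,0,0,0,0.7],
  [0,0,0,0,0,0,0.7],
  [0,0,-0.5,0,0,0,0.7],
  [0,0,-1,0,0,0,0.7],
  [0,0,-1,0,0,0,0.7],
  [0,0,-1,0,0,0,0.7],
  [-1,0,-1,0,0,0,0.7],
  [-1,0,-1,0,0,0,0.7],
  [-1,0,0,0,0,0,0.7],
  [-1,0,0,0,0,0,0.7],
  [-1,0,0,0,0,0,0.7],
  [-1,0,0,0,0,0,0.7],
  [-1,0,0,0,0,0,0.7],
  [-1,0,0,0,0,0,0.7],
  [0,0,0,0,0,0,0.7],
  [0,0,0,0,0,0,0.7],
])

```text
time: 10.6
tool_pos: [546.0, -12.4, 309.3]
ee_rot: [0.707, 0.707, 0.0, -0.0]
wrist_force: [-0.3, -0.5, -0.4]
finger_gap: 0.703
```

Run:
```python
from m import *
s=read_state();print(s['tool_pos'])
c=cam('side');save(c,'side2');P=pts(c)
k=(P[...,2]>80)&(P[...,2]<124)&(abs(np.hypot(P[...,0]-551.6,P[...,1]-121.1)-106)<22)
print(k.sum(),np.nanmin(P[k],0),np.nanmax(P[k],0))
c=cam('wrist');save(c,'wrist3')
```

```text
[546.02997346 -12.44066036 309.26682119]
182 [536.29968994 216.74128874  80.8779375 ] [556.14981649 239.72429856 123.93116979]
```

View pics/wrist3.png

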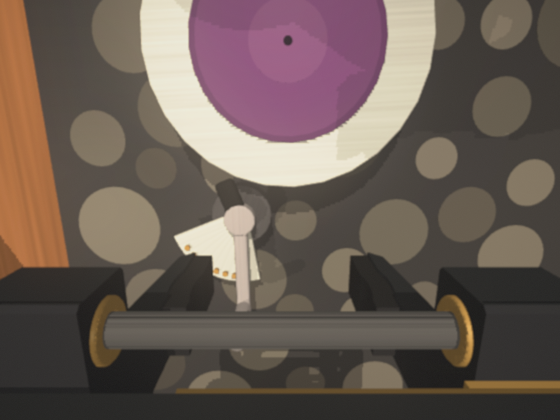

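View pics/side2.png

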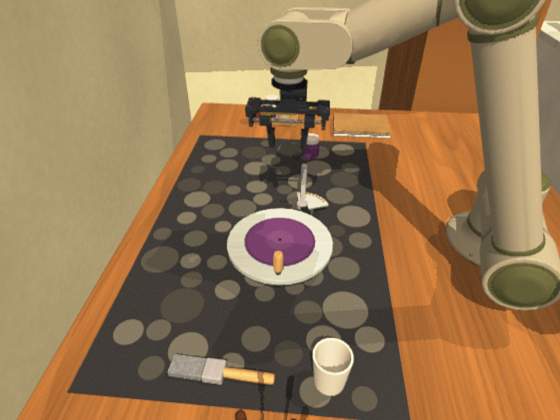

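The knob is back at its start position, with side-view extents within 1 mm of before, and the lever is still at rest. Next I'll look at the lever pin from above.

Call:
move_arm([
  [-1,-0.5,0,0,0,0,0.7],
  [-1,-0.5,0,0,0,0,0.7],
  [-1,0,0,0,0,0,0.7],
  [-1,0,0,0,0,0,0.7],
  [-1,0,0,0,0,0,0.7],
  [-1,0,0,0,0,0,0.7],
  [0,0,0,0,0,0,0.7],
  [0,0,0,0,0,0,0.7],
  [0,0,0,0,0,0,0.7],
])

```text
time: 11.6
tool_pos: [516.2, -190.9, 309.4]
ee_rot: [0.707, 0.708, 0.0, -0.0]
wrist_force: [-0.8, 0.7, 0.7]
finger_gap: 0.698
```

Run:
```python
from m import *
s=read_state();print(s['tool_pos'])
c=cam('wrist');save(c,'wrist4');P=pts(c)
k=(P[...,2]>105)&(P[...,2]<130)&(np.hypot(P[...,0]-505,P[...,1]+141)<30)
print(k.sum(),np.nanmedian(P[k],0),np.nanmin(P[k],0),np.nanmax(P[k],0))
v,u=np.nonzero(k)
if len(u): print(u.min(),u.max(),v.min(),v.max())
c2=cam('side');P=pts(c2)
k=(P[...,2]>60)&(P[...,2]<118)&(np.hypot(P[...,0]-505,P[...,1]+141)<30)
if k.any():print(k.sum(),np.nanmedian(P[k],0),np.nanmin(P[k],0),np.nanmax(P[k],0))
```

```text
[ 516.24636158 -190.88667258  309.4162239 ]
365 [ 505.30437427 -140.94472792  115.0248943 ] [ 496.63361506 -149.5380716   105.79389022] [ 513.102644   -133.30814127  117.53821712]
256 277 133 154
105 [ 505.47100712 -136.42644656   91.83465587] [ 497.22172196 -151.9254309    60.72187974] [ 513.20875333 -129.93173146  117.10278333]
```

View pics/wrist4.png

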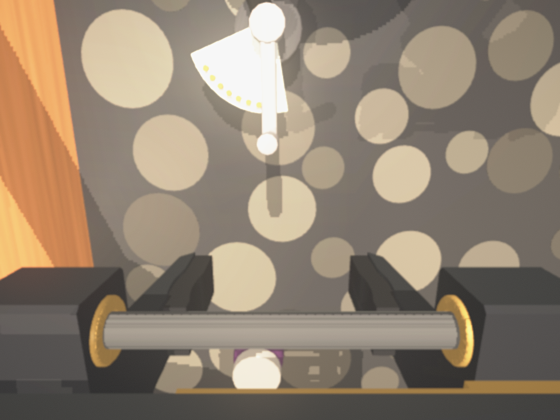

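Call:
move_arm([
  [0.83,-0.18,0,0,0,0,0.7],
  [0.83,-0.18,0,0,0,0,0.7],
  [0,0,0,0,0,0.96,0.7],
  [0,0,0,0,0,0.96,0.7],
  [0,0,0.7,0,0,0.95,0.7],
  [0,0,1,0,0,0,0.7],
  [0,0,1,0,0,0,0.7],
  [0,0,1,0,0,0,0.7],
  [0,0,1,0,0,0,0.7],
  [0,0,0.7,0,0,0,0.7],
  [0,0,0.3,0,0,0,0.7],
  [0,0,0,0,0,0,0.7],
  [0,0,0,0,0,0,0.7],
  [0,0,0,0,0,0,0.7],
])

```text
time: 13.1
tool_pos: [505.7, -142.5, 139.5]
ee_rot: [0.805, 0.593, 0.0, 0.001]
wrist_force: [-0.0, 0.1, -0.1]
finger_gap: 0.702
```

Run:
```python
from m import *
s=read_state();print(s['tool_pos'],s['ee_rot'],s['wrist_force']);print(R.from_quat(s['ee_rot']).as_matrix().round(3))
c=cam('side');save(c,'side3');print(s['time'])
```

```text
[ 505.70816522 -142.53530409  139.51799713] [8.04917783e-01 5.93385322e-01 4.68213106e-04 1.00168945e-03] [-0.03174686  0.14970798 -0.10841494]
[[ 0.296  0.955  0.002]
 [ 0.955 -0.296 -0.001]
 [-0.     0.002 -1.   ]]
13.1
```

Call:
move_arm([
  [0,0,0,0,0,0,0],
  [0,0,0,0,0,0,0],
  [0,0,0,0,0,0,0],
  [0,0,0,0,0,0,0],
  [0,0,0,0,0,0,0],
  [0,0,0,0,0,0,0],
  [0,0,0,0,0,0,0],
  [0,0,0,0,0,0,0],
])

```text
time: 13.95
tool_pos: [505.2, -142.5, 138.3]
ee_rot: [0.805, 0.593, -0.0, -0.0]
wrist_force: [-0.4, 0.3, 1.0]
finger_gap: 0.18
```

Run:
```python
from m import *
s=read_state();p=s['tool_pos'];print(p,s['wrist_force'],s['finger_gap']);M=R.from_quat(s['ee_rot']).as_matrix()
c=cam('side');save(c,'side3')
i=c['img'][130:270,230:400];cv2.imwrite('pics/side3c.png',cv2.resize(i,None,fx=4,fy=4,interpolation=2)[:,:,::-1])
piv=np.array([504.2,-40.9]); r=p[:2]-piv; print(np.hypot(*r),np.arctan2(r[0],-r[1]))
cur=r.copy()
for j in range(12):
    a=-0.05; n=R.from_euler('z',a).as_matrix()[:2,:2]@cur; d=np.r_[n-cur,0]; cur=n
    print((M.T@d/30).round(3).tolist(), (cur+piv).round(1))
```

```text
[ 505.15138785 -142.47910367  138.30282248] [-0.38026917  0.3187227   0.97980387] 0.1803667471911577
101.58355890950365 0.009365706097967315
[-0.048, -0.162, 0.0] [ 500.1 -142.4]
[-0.039, -0.165, 0.0] [ 495.  -142.1]
[-0.031, -0.166, 0.0] [ 490.  -141.5]
[-0.023, -0.168, 0.0] [ 485.  -140.6]
[-0.014, -0.169, 0.0] [ 480.  -139.6]
[-0.006, -0.169, 0.0] [ 475.1 -138.2]
[0.003, -0.169, 0.0] [ 470.3 -136.6]
[0.011, -0.169, 0.0] [ 465.5 -134.8]
[0.019, -0.168, 0.0] [ 460.9 -132.8]
[0.028, -0.167, 0.0] [ 456.3 -130.5]
[0.036, -0.165, 0.0] [ 451.9 -128. ]
[0.044, -0.163, 0.0] [ 447.6 -125.3]
```

View pics/side3c.png

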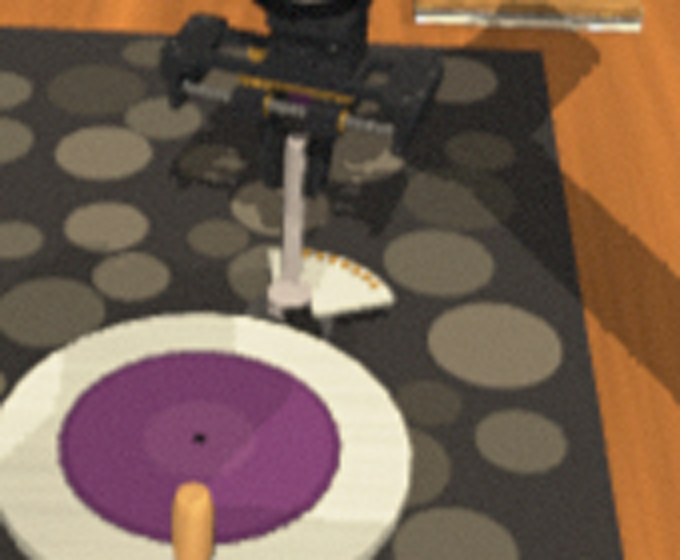

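The fingers hold the pin and the lever is still at rest. I'll pull to about 0.40 rad first, then check.

Call:
move_arm([
  [-0.048,-0.162,0,0,0,0,0],
  [-0.039,-0.165,0,0,0,0,0],
  [-0.031,-0.166,0,0,0,0,0],
  [-0.023,-0.168,0,0,0,0,0],
  [-0.014,-0.169,0,0,0,0,0],
  [-0.006,-0.169,0,0,0,0,0],
  [0.003,-0.169,0,0,0,0,0],
  [0.011,-0.169,0,0,0,0,0],
  [0,0,0,0,0,0,0],
  [0,0,0,0,0,0,0],
])

```text
time: 15.0
tool_pos: [466.5, -136.7, 138.5]
ee_rot: [0.805, 0.593, 0.0, 0.003]
wrist_force: [3.7, -10.5, -6.4]
finger_gap: 0.19
```

```bash
cat > lev.py <<'E'
from m import *
import sys
s=read_state();p=s['tool_pos'];print(p,s['wrist_force'],s['finger_gap'],s['time'])
piv=np.array([504.2,-40.9]); r=p[:2]-piv; print('r',np.hypot(*r),'lever',0.014-np.arctan2(r[0],-r[1]))
c=cam('side');P=pts(c)
i=c['img'][130:270,230:400];cv2.imwrite(f'pics/{sys.argv[1]}.png',cv2.resize(i,None,fx=4,fy=4,interpolation=2)[:,:,::-1])
rr=np.hypot(P[...,0]-piv[0],P[...,1]-piv[1])
k=(P[...,2]>46)&(P[...,2]<60)&(rr>22)&(rr<75)&(P[...,1]<-50)
q=P[k][:,:2]-piv; print(k.sum(),'bar angle', 0.014-np.median(np.arctan2(q[:,0],-q[:,1])))
E
python3 lev.py lev1
```

```text
[ 466.53868715 -136.71449042  138.48943478] [  3.70600778 -10.52603513  -6.42285004] 0.19001684611661454 15.0
r 102.95043011160902 lever 0.3885135806767488
64 bar angle 0.4189196408895875
```

View pics/lev1.png

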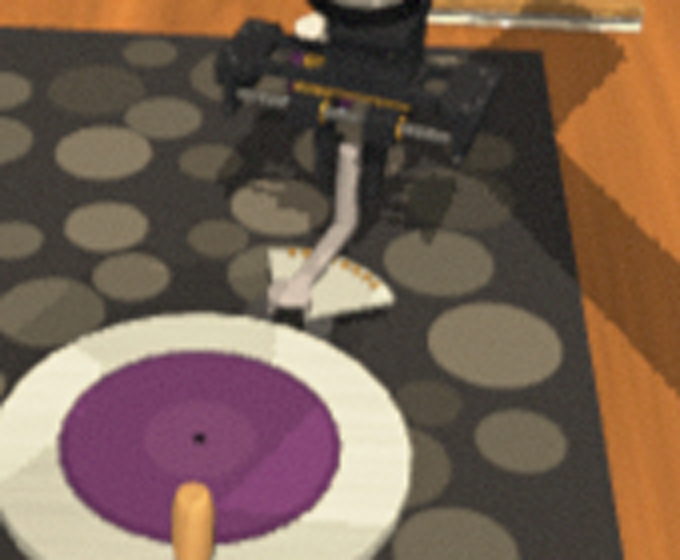

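Call:
move_arm([
  [0.009,-0.168,0,0,0,0,0],
  [0.018,-0.167,0,0,0,0,0],
  [0.026,-0.165,0,0,0,0,0],
  [0.034,-0.13,0,0,0,0,0],
  [0,0,0,0,0,0,0],
  [0,0,0,0,0,0,0],
  [0,0,0,0,0,0,0],
])

```text
time: 15.75
tool_pos: [449.5, -128.2, 138.5]
ee_rot: [0.805, 0.593, 0.0, 0.002]
wrist_force: [4.3, -7.8, -6.6]
finger_gap: 0.181
```

```bash
python3 lev.py lev2
```

```text
[ 449.47299387 -128.24326359  138.5239969 ] [ 4.30405007 -7.7667773  -6.64915244] 0.18066408230141065 15.75
r 103.07226054625407 lever 0.5737302819904463
70 bar angle 0.5989251193781794
```

View pics/lev2.png

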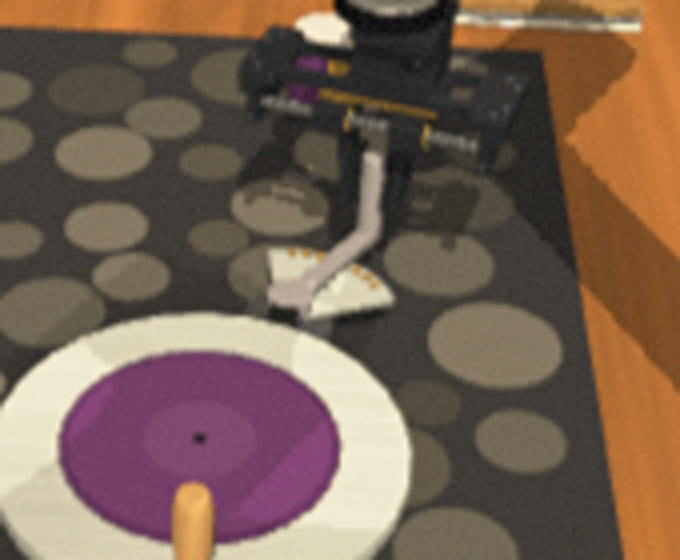

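Run:
```python
from m import *
c=cam('scene');i=c['img'][140:230,230:330];cv2.imwrite('pics/sc2.png',cv2.resize(i,None,fx=6,fy=6,interpolation=2)[:,:,::-1])
piv=np.array([504.2,-40.9])
# rectify side & scene to lever-top plane z=52, centred on pivot
for n in ['side','scene']:
    c=cam(n)
    for z in (52,37):
        H=np.zeros((300,300,2),np.float32); Ti=np.linalg.inv(c['T'])
        y,x=np.mgrid[:300,:300]; W=np.stack([piv[0]-100+x*0.5,piv[1]+20-y*0.5,np.full(x.shape,z),np.ones(x.shape)],-1)@Ti.T
        u=c['cx']+c['fx']*W[...,0]/-W[...,2]; v=c['cy']-c['fy']*W[...,1]/-W[...,2]
        o=cv2.remap(c['img'],u.astype(np.float32),v.astype(np.float32),cv2.INTER_CUBIC)
        if z==37:
            for k in range(8):
                a=-0.286+0.30-k*0.15; cv2.circle(o,(int(2*(100+78*np.sin(a))),int(2*(20+78*np.cos(a)))),1,(0,255,0),-1)
        else:
            for k in (0,.6):
                a=.014-k; cv2.line(o,(200,40),(int(200+200*np.sin(a)),int(40+200*np.cos(a))),(255,0,0),1)
        cv2.imwrite(f'pics/r_{n}_{z}.png',o[:,:,::-1])
a=[cv2.imread(f'pics/r_{n}_{z}.png') for n in('side','scene') for z in (52,37)]
cv2.imwrite('pics/rect.png',np.vstack([np.hstack(a[:2]),np.hstack(a[2:])]))
```

```text
(no output)
```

View pics/rect.png

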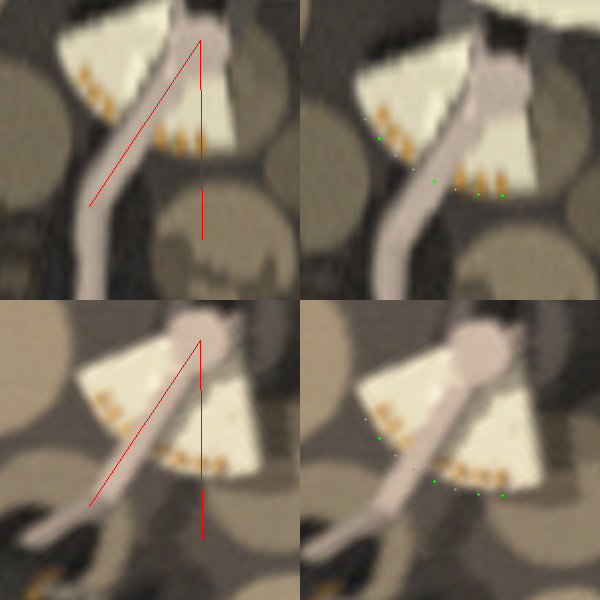

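View pics/sc2.png

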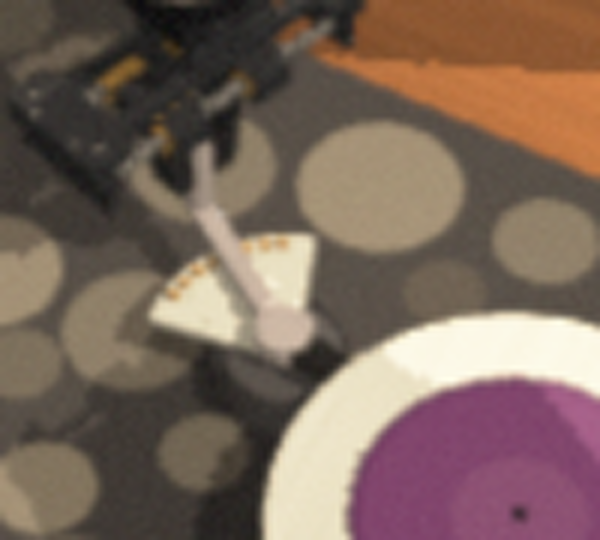

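Run:
```python
from m import *
from scipy.optimize import least_squares
piv0=np.array([504.2,-40.9])
for n in ['side','scene']:
    c=cam(n); Ti=np.linalg.inv(c['T'])
    y,x=np.mgrid[:400,:400]; s=.3
    W=np.stack([piv0[0]-80+x*s,piv0[1]+20-y*s,np.full(x.shape,55.),np.ones(x.shape)],-1)
    X=W[...,:2]; V=W@Ti.T
    u=c['cx']+c['fx']*V[...,0]/-V[...,2]; v=c['cy']-c['fy']*V[...,1]/-V[...,2]
    o=cv2.remap(c['img'],u.astype(np.float32),v.astype(np.float32),cv2.INTER_LINEAR).astype(float)
    r,g,b=o[...,0],o[...,1],o[...,2]
    # pinkish: r>g and g~b
    m=(r-g>4)&(g-b<14)&(g-b>-6)&(r>110)
    d=X-piv0; rr=np.hypot(*np.moveaxis(d,-1,0)); an=np.arctan2(d[...,0],-d[...,1])
    m&=(an>-0.95)&(an<0.1)
    cv2.imwrite(f'pics/mask_{n}.png',np.hstack([o[:,:,::-1],np.repeat(m[...,None]*255,3,2)]))
    for lo,hi in ((25,85),(35,70),(50,85)):
        k=m&(rr>lo)&(rr<hi); print(n,lo,hi,k.sum(),'via pivot',0.014-np.median(an[k]), end=' ')
        A=X[k]-X[k].mean(0); dv=np.linalg.svd(A,full_matrices=False)[2][0]; dv*=-np.sign(dv[1]); print('dir',0.014-np.arctan2(dv[0],-dv[1]))
    k=m&(rr<100)
```

```text
side 25 85 2773 via pivot 0.7292188206154556 dir 0.4100863085838099
side 35 70 1628 via pivot 0.7468697721418336 dir -0.06333285903274107
side 50 85 2612 via pivot 0.7256169212659889 dir 0.39862148194050273
scene 25 85 822 via pivot 0.4567699946168482 dir -0.8822705470532562
scene 35 70 340 via pivot 0.4436485283304484 dir -1.1019987107760343
scene 50 85 822 via pivot 0.4567699946168482 dir -0.8822705470532562[ WARN:0@2.184] global loadsave.cpp:1063 imwrite_ Unsupported depth image for selected encoder is fallbacked to CV_8U.
```

```bash
python3 -c "
import cv2,numpy as np
cv2.imwrite('pics/mk.png',cv2.resize(np.vstack([cv2.imread('pics/mask_side.png'),cv2.imread('pics/mask_scene.png')]),None,fx=.75,fy=.75))"
```

```text
(no output)
```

View pics/mk.png

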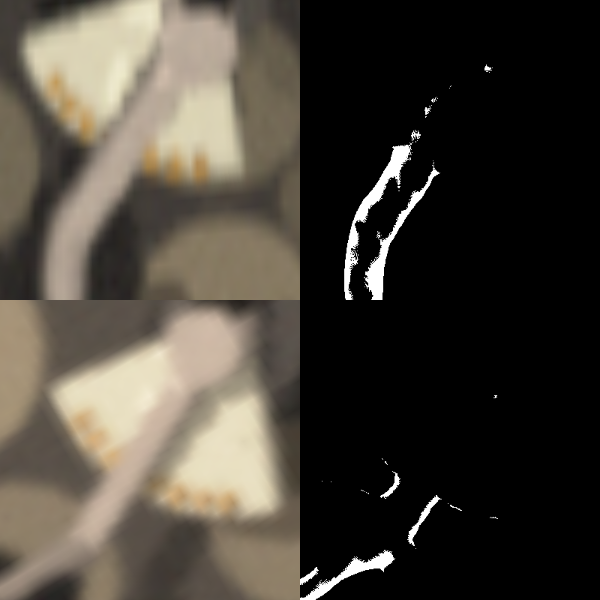

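Run:
```python
from m import *
piv0=np.array([504.2,-40.9])
for n,old in [('side','side2'),('scene','scene0')]:
    c=cam(n); Ti=np.linalg.inv(c['T'])
    img=c['img']; 
    for tag,im in (('rest',cv2.imread(f'pics/{old}.png')[:,:,::-1]),('now',img)):
        y,x=np.mgrid[:400,:400]; s=.3
        W=np.stack([piv0[0]-80+x*s,piv0[1]+20-y*s,np.full(x.shape,53.),np.ones(x.shape)],-1)
        X=W[...,:2]; V=W@Ti.T
        u=c['cx']+c['fx']*V[...,0]/-V[...,2]; v=c['cy']-c['fy']*V[...,1]/-V[...,2]
        o=cv2.remap(np.ascontiguousarray(im),u.astype(np.float32),v.astype(np.float32),cv2.INTER_LINEAR).astype(float)
        r,g,b=o[...,0],o[...,1],o[...,2]
        m=((r>130)&(b/g>0.88)).astype(np.uint8)
        nn,l,st,ce=cv2.connectedComponentsWithStats(m)
        i=l[66+15,260] or 1+np.argmax(st[1:,4]); m=l==i
        d=X-piv0; rr=np.hypot(d[...,0],d[...,1]); an=np.arctan2(d[...,0],-d[...,1])
        cv2.imwrite(f'pics/mask_{n}_{tag}.png',np.hstack([o[:,:,::-1],np.repeat(m[...,None]*255,3,2)]).astype(np.uint8))
        for lo,hi in ((25,80),(35,65)):
            k=m&(rr>lo)&(rr<hi)
            if k.sum()<20: continue
            A=X[k]-X[k].mean(0); dv=np.linalg.svd(A,full_matrices=False)[2][0]; dv*=-np.sign(dv[1])
            print(n,tag,lo,hi,k.sum(),'via pivot',(0.014-np.median(an[k])).round(3),'dir',(0.014-np.arctan2(dv[0],-dv[1])).round(3))
a=[cv2.imread(f'pics/mask_{n}_now.png') for n in('side','scene')]
cv2.imwrite('pics/mk2.png',cv2.resize(np.vstack(a),None,fx=.75,fy=.75))
```

```text
side rest 25 80 22201 via pivot 0.802 dir -0.643
side rest 35 65 13003 via pivot 0.949 dir -0.795
side now 25 80 10072 via pivot 0.653 dir 0.535
side now 35 65 5349 via pivot 0.668 dir 0.445
scene rest 25 80 19744 via pivot 0.086 dir -0.693
scene rest 35 65 11145 via pivot 0.135 dir -0.924
scene now 25 80 8616 via pivot 0.554 dir 0.553
scene now 35 65 3858 via pivot 0.533 dir 0.604
```

View pics/mk2.png

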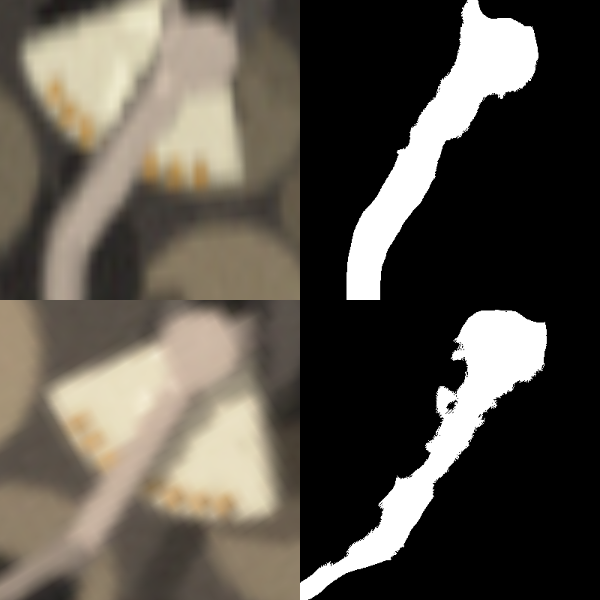

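Call:
move_arm([
  [0.01,-0.04,0,0,0,0,0],
  [0,0,0,0,0,0,0],
  [0,0,0,0,0,0,0],
  [0,0,0,0,0,0,0],
  [0,0,0,0,0,0,0],
])

```text
time: 16.65
tool_pos: [448.5, -127.7, 138.5]
ee_rot: [0.805, 0.593, 0.001, 0.003]
wrist_force: [4.7, -9.4, -6.6]
finger_gap: 0.185
```

Run:
```python
from m import *
s=read_state();p=s['tool_pos'];f=s['wrist_force'];a=-.59;t=np.array([-np.cos(a),-np.sin(a)])
print(p,f,f[:2]@t,s['finger_gap'],s['dq'].round(4))
d=p[:2]-[505.15,-142.48];print(2*np.arcsin(np.hypot(*d)/200))
c=cam('side');P=pts(c)
k=(P[...,2]>80)&(P[...,2]<124)&(abs(np.hypot(P[...,0]-551.6,P[...,1]-121.1)-106)<22)
print(k.sum(),np.nanmin(P[k],0),np.nanmax(P[k],0))
for n in('side','scene'):
    c=cam(n);P=pts(c);save(c,n+'_end')
    for q in('cup_mid','jar_mid','brush_mid'): 
        for D in search_frame(n,q)[:1]: print(n,q,np.round(D['extent']),D['confidence'])
```

```text
[ 448.53918899 -127.74177366  138.52099995] [ 4.65247714 -9.39057283 -6.58556853] -9.090481220657297 0.18486027599317503 [-0.0002  0.0005 -0.0001  0.0017  0.     -0.001 ]
0.593657852645977
180 [536.33724682 217.74329895  80.46456973] [556.2367075  239.85894595 123.86009298]
side cup_mid [314. 338. 354. 395.] 0.98
side brush_mid [164. 356. 275. 383.] 0.86
scene cup_mid [418. 229. 445. 260.] 0.87
scene jar_mid [181. 139. 199. 166.] 0.85
scene brush_mid [381. 274. 420. 337.] 0.63
```

```bash
python3 -c "
from station import *
print(sign_off())"
```

```text
the job is handed in; nothing more can be done
None
```

I turned the wheel one full turn anticlockwise by its knob, then pulled the brake lever to four clicks. I handed the job in at about 17 s with the lever pin still gripped.

- **Wheel:** the knob stayed gripped all the way round. Afterwards its position in the side view was within about 1 mm of the start. The lever was still at rest before I pulled it.
- **Brake lever:** the tool's travel puts it at about 0.594 rad, against 0.60 for four clicks. The gripper opening was 0.185, with about 9 N of spring-back felt at the handle.
- **Disagreement on the lever angle:** the camera estimates were scattered. Just before a final nudge of about 0.01 rad they ran from about 0.55 to 0.64 rad by eye. Automatic fits of the lever bar ran wider, from 0.445 to 0.668, because the bar was hard to separate from the background. I went by the tool's travel. The 9 N is also above the 7 N given for four clicks, which could mean the lever is a little past the click's centre.
- **Bystanders:** jar, cup and brush show within about 4 pixels of where they started in the images where they were found. The final side view gave no detection for the jar.
- **Wet disc:** I saw no sign of contact. The fingertips stayed about 15 mm above it whenever they were lowered beside it.

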